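# Third hand: hold the valve block on the test stand's sprung seal for bolting

## Robot

A 7-joint arm with a two-finger parallel gripper is mounted at the origin on a cart in front of the work surface, level with it; the furniture and walls round the work are solid. World frame = base frame: x ahead of the robot, y to its left, z up, the work surface at z = 0. Lengths are in mm, angles in degrees, forces in N, time in s.
With the tool pointing down it reaches from about 425 to 825 mm from the base axis. Payload 3.6 kg.
Tool frame: the origin (TCP) lies between the finger pads; the fingertips stand 25 mm ahead of it and the grasp point (between the pads) lies 6 mm ahead of it; z points along the fingers, y is the line along which they close (so a half turn about z gives the same grasp; the last joint's range is limited). The gripper opens to 85 mm and grips with 20 to 120 N. Pads are 22 mm wide; open, the fingers measure 114 mm over their backs; the gripper's body (76 mm by 85 mm) begins 54 mm behind the grasp point. The pads swing forward as they close: fully open they stand 13 mm farther back than shut.
Start: joints at [-75.602, 35.231, -0.722, 81.555, 0.464, 63.22, -2.315], TCP at [178.225, 625.06, 256.297] pointing down, gripper open.
Joint ranges: [-178.69, 178.69], [-17.37, 117.87], [-77.05, 75.6], [15.02, 138.74], [-78.02, 258.01], [0.78, 113.62], [-162.83, 162.83]. Speed limits (degrees/s): [159.86, 159.86, 180, 180, 180, 180, 180].

## Interface

Orientations are given as [roll, pitch, yaw] about the fixed x, y, z axes, in that order (R = Rz(yaw) Ry(pitch) Rx(roll)).
In Python, from plant import sense, viewer, workorder gives the robot as it stands.
- The arm moves only by the shell command python3 -m creep 'ROWS' [FORCE]. ROWS is JSON, a list of rows, each a list of 7 numbers: the opening, from 0 (shut) to 1 (fully open), then the shift along the tool's x, y, z in mm, then the turn, a rotation vector about the tool's x, y, z in degrees. A call has 1 to 5 rows; each row is the pose to reach, as a shift and turn from the pose commanded when the call began, along the tool's axes at that moment; what a row does not reach only later rows make up. A row lasts 1/12 s, in which the tool goes at most 41.7 mm and 7.16 degrees, less where a joint would pass 70% of its speed; a pose out of reach is approached as far as the arm can. A call with a gripper value outside its range is refused whole. The fingers move at their own pace and stop on an object; FORCE is the grip in N (left out, the last holds). Time passes only in rows, so rows that repeat a pose let the fingers close. It gives the time, the measured TCP pose, the force, the opening and the grip force at its end, in the units of the state.
- sense(): the state, without advancing time (a new reading comes with each control period).
- viewer.camera(name): name is "scene" or "top"; returns a dict with "color" (400x640x3 uint8, red, green, blue), "fovy" (degrees; the focal length in pixels is half the picture's height over the tangent of half this angle, whatever the lens; pixels are square), "cx", "cy" (the principal point, pixels), "world_from_camera" (4x4, takes a point from camera to world coordinates). Camera axes: x right, y up, looking along -z (the intrinsics and any distortion apply to the point x, -y, -z); pixel columns grow to the right and rows downward; lengths in mm; the calibration is good to about 2 mm. A picture is of the moment at which its call begins. There is no depth.
- workorder.job_done(): hands the job in; it is judged then, once.
The state is a dict: "time_s": time; "qpos": joint angles; "qvel": joint speeds; "joint_torque": joint torques, N m; "tcp_pos": TCP position; "ee_rot": TCP orientation; "wrist_force": force on the tool from outside, world axes, zero at the start; "ft_torque": the same for the moment, N m; "opening": finger opening in mm; "grip_force": force on a finger pad.
Only numpy, scipy, OpenCV 4.12 (cv2) and the standard library are available. Lean on these libraries where they do the work, as an engineer would, in place of code of your own. Each camera call takes 0.05 s, during which the arm holds its last target. There are 200 camera calls.

## Task

Pick up the aluminium valve block, bring its port face square to the flange of the grey test stand so that both guide pins run into its holes, and push it onto the spring-backed seal with a steady push of about 9 N. Finish while still holding it there, gripped and pushed, so that a colleague can start the two cap screws. Do not ram the stand, and leave the gauge, the brass adapter and the tee fitting where they are.

Things in the scene. Friction and masses are not known exactly. Their poses are not given: they have to be found in the camera images.
- test_stand: grey steel angle bracket fixed to the bench, 120 (x) x 130 (y) x 124 (z) mm. Origin: centre of its base plate's underside; +x points from the flange to the back, away from the robot, +z up. The base plate is 12 mm thick and reaches 60 mm in front of and behind the origin. On the front of the upright is a ground steel flange, 58 mm wide and 78 mm high, facing -x
- flange_center (a point): centre of the stand's flange face, 28 mm in front of the stand's origin, 80 mm above the bench; axes as the stand's. Two 8 mm guide pins with tapered noses stand 30 mm out of the face (along -x), at y +15 mm, z +24 mm and at y -15 mm, z -24 mm from here; the tapped screw holes are on the other diagonal
- seal_sleeve: brass sleeve with a black rubber front, 25 mm diameter, in the middle of the flange. Relaxed, its rubber face stands 10 mm out of the flange face; it slides straight back (along the stand's +x) against a spring. Origin: on its axis, 10 mm behind its rubber face, so in the plane of the flange face when relaxed
- seal_squeeze (a joint): how far the seal sleeve is pushed in, m: 0 relaxed, at most 0.0095. Its spring pushes back with 2 N at 0 and 1.5 N more per mm, so 9 N is a squeeze of about 4.7 mm (valve block face about 5.3 mm off the flange face)
- valve_block: loose aluminium block standing upright on the bench, 40 (x) x 52 (y, width to grip) x 72 (z) mm, about 0.42 kg. Origin: centre of its underside. Its flat port face looks along +x; on the other side are a brass hexagon and black knob, 29 mm across, sticking out 31 mm at mid height; on top a 5 mm plug. Four 12 mm holes run through along x, at y +-15 mm, 24 mm above and below mid height
- block_port (a point): the port, in the middle of the valve block's flat port face: 20 mm in front (+x) of the block's centre, 36 mm above its underside; axes as the block's. It belongs on the seal, in line with flange_center
- gauge: small black dial gauge with brass stem lying on the bench, 99 x 67 x 33 mm, loose; to be left alone. Origin: centre of its underside
- adapter: brass threaded adapter standing upright beside the stand, 26 x 27 x 42 mm, loose; to be left alone. Origin: centre of its underside
- tee: grey metal tee fitting lying beside the stand, 44 x 64 x 26 mm, loose; to be left alone. Origin: centre of its underside

How it is judged:
By the outcome, as a careful person would: the job done as asked, in the order asked, and still so for the second after the job is handed in, while the arm keeps its last pose, push and grip.
It also fails if it takes over 40 s, if anything falls off the work surface, if the arm or the gripper's body presses on something with over 40 N, if the wrist force passes 120 N, or if a joint passes its speed limit or range.

## Working session

There is one attempt and no reset: what is moved stays moved. The work goes in short steps, Python scripts to look and compute and a shell command to move; the robot and the scene stay as the last step left them, time stands still between calls to the robot, and variables do not carry over. Pictures are saved under pics/ and viewed, at most 10 in all, crops included, and the job is handed in when it is done.

```bash
ls; mkdir -p pics; python3 - <<'E'
from plant import sense, viewer
import cv2
print(sense())
for n in ("scene","top"):
    c=viewer.camera(n); cv2.imwrite(f"pics/{n}0.png",c["color"][:,:,::-1]); 
    print({k:v for k,v in c.items() if k!="color"})
E
```

```text
pics
{'time_s': 0.0, 'qpos': array([-75.60098455,  35.28785138,  -0.72209777,  81.64167439,
         0.46285805,  63.21937007,  -2.31419442]), 'qvel': array([-0.12429119,  0.12584352,  0.00509861,  0.00246871,  0.04029207,
        0.01860181, -0.05115297]), 'joint_torque': array([-2.18426080e-04, -4.69219351e+01,  2.58979462e-01, -1.71039838e+01,
        9.86792555e-03,  9.75927076e-03,  1.57711105e-05]), 'tcp_pos': array([178.06172539, 624.40328339, 255.15190126]), 'ee_rot': array([-1.79853960e+02,  1.43820148e-03,  1.64085836e+02]), 'wrist_force': array([-0.39914909,  0.24816752, -0.53785433]), 'ft_torque': array([-0.05177761,  0.03547394, -0.03742044]), 'grip_force': 0.0, 'opening': 85.73809158757976}
{'fovy': 50.02405471297089, 'cx': 324.18236777230436, 'cy': 192.26949547994653, 'world_from_camera': array([[ 8.09198215e-01,  2.31595947e-01, -5.39964412e-01,
        -2.95498165e+01],
       [-5.87472640e-01,  3.32406140e-01, -7.37822509e-01,
        -7.11778280e+02],
       [ 8.61078300e-03,  9.14258976e-01,  4.05038737e-01,
         4.85731888e+02],
       [ 0.00000000e+00,  0.00000000e+00,  0.00000000e+00,
         1.00000000e+00]])}
{'fovy': 53.524647826559715, 'cx': 321.62605538876625, 'cy': 196.31690133195747, 'world_from_camera': array([[-3.79712905e-02,  9.76085414e-01, -2.14045429e-01,
         3.27362708e+02],
       [-9.99272198e-01, -3.78701525e-02,  4.57450299e-03,
         5.68646762e+00],
       [-3.64082739e-03,  2.14063346e-01,  9.76812996e-01,
         9.93220888e+02],
       [ 0.00000000e+00,  0.00000000e+00,  0.00000000e+00,
         1.00000000e+00]])}
```

View pics/scene0.png

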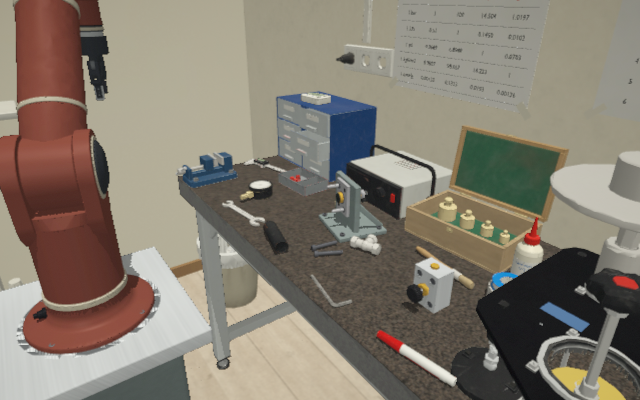

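View pics/top0.png

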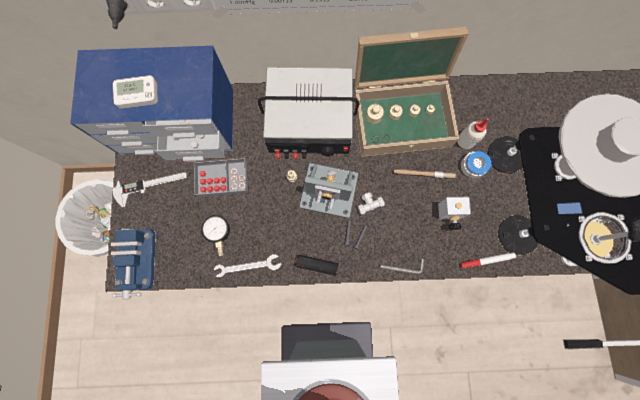

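The scene view shows the stand near (350,210), the block near (433,285) with its knob at (415,293), and the tee at (367,244). In the top view the stand is at (328,190), the block at (457,207), the tee at (371,203), the adapter at (292,176) and the gauge at (215,230). I'll make enlarged crops next.

```bash
cat > h.py <<'E'
import numpy as np, cv2
from plant import sense, viewer
def ray(c,u,v):
    f=200/np.tan(np.radians(c["fovy"]/2)); M=c["world_from_camera"]
    d=M[:3,:3]@np.array([(u-c["cx"])/f,-(v-c["cy"])/f,-1]); return M[:3,3],d/np.linalg.norm(d)
def onplane(c,u,v,z):
    o,d=ray(c,u,v); return o+d*(z-o[2])/d[2]
def tri(c1,p1,c2,p2):
    o1,d1=ray(c1,*p1); o2,d2=ray(c2,*p2)
    s=np.linalg.lstsq(np.c_[d1,-d2],o2-o1,rcond=None)[0]
    a,b=o1+s[0]*d1,o2+s[1]*d2; return (a+b)/2,np.linalg.norm(a-b)
def proj(c,P):
    f=200/np.tan(np.radians(c["fovy"]/2)); M=c["world_from_camera"]
    q=M[:3,:3].T@(np.asarray(P,float)-M[:3,3]); return np.array([c["cx"]-f*q[0]/q[2], c["cy"]+f*q[1]/q[2]])
def crop(c,x,y,w,h,s):
    im=cv2.resize(c["color"][y:y+h,x:x+w,::-1],None,fx=s,fy=s,interpolation=cv2.INTER_CUBIC)
    for i in range(0,w,10): cv2.line(im,(i*s,0),(i*s,5),(0,255,0),1); cv2.putText(im,str((x+i)%1000),(i*s,14),0,.33,(0,255,0)) if i%20==0 else 0
    for j in range(10,h,10): cv2.line(im,(0,j*s),(5,j*s),(0,255,0),1); cv2.putText(im,str(y+j),(6,j*s+4),0,.33,(0,255,0))
    return im
E
python3 - <<'E'
from h import *
s=viewer.camera("scene");t=viewer.camera("top")
im=np.vstack([np.hstack([crop(s,310,160,80,60+15,5),crop(s,395,245,80,75,5)])[:300],np.hstack([crop(t,293,150,80,75,5),crop(t,425,180,80,75,5)])[:300]])
cv2.imwrite("pics/c1.png",im)
E
```

```text
(no output)
```

View pics/c1.png

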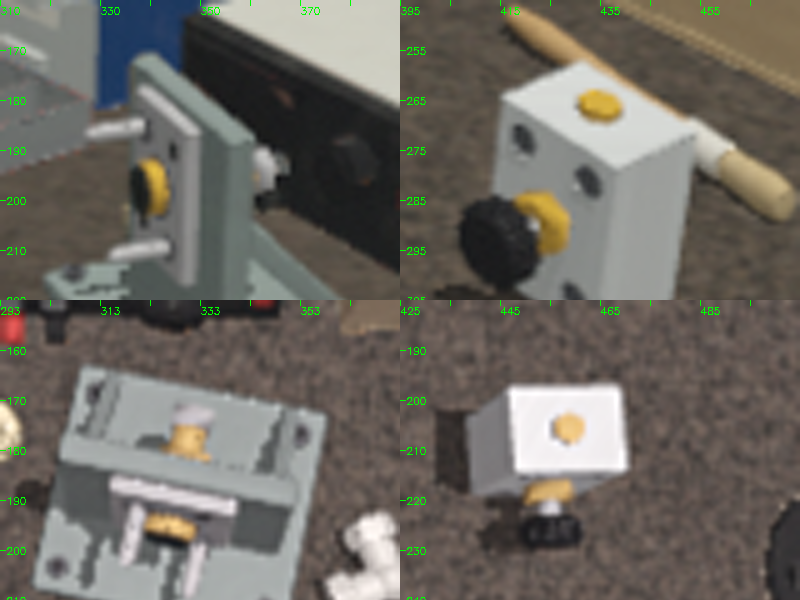

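The crops show both guide pins. In the scene view their tips are at (327,186) and (332,211); in the top view they are at (318,203) and (331,209). The block's knob side faces the robot, and its top spans about (446..470, 197..215) in the top view.

```bash
python3 - <<'E'
from h import *
np.set_printoptions(precision=1,suppress=True)
s=viewer.camera("scene");t=viewer.camera("top")
print("pinU",tri(s,(327.2,186.4),t,(318.2,202.6)),"pinL",tri(s,(332,211.5),t,(331,208.6)))
# base plate corners z=12
for n,p in dict(TL=(309.4,163.2),TR=(358.2,173),BL=(299.8,207.5)).items(): print(n,onplane(t,*p,12))
for p in ((315.2,186),(340,190.3),(315.2,189.8),(339.8,193.2)): print("flange top edges",onplane(t,*p,119))
# block top via mask
g=t["color"].astype(int); m=((g.min(2)>195)).astype(np.uint8); m[:, :425]=0;m[:,500:]=0;m[:180]=0;m[255:]=0
k,_=cv2.findContours(m,0,1); k=max(k,key=cv2.contourArea); r=cv2.minAreaRect(k); print(r,cv2.contourArea(k))
B=cv2.boxPoints(r); W=np.array([onplane(t,*p,72) for p in B]); print(W, W.mean(0))
for i in range(4):
    e=W[(i+1)%4]-W[i]; print(np.linalg.norm(e),np.degrees(np.arctan2(e[1],e[0])))
print("plugtop",onplane(t,458.9,205.6,77), "plug scene",onplane(s,435,266.,77))
W=[onplane(s,*p,72) for p in ((415.3,265),(431.5,257),(453.7,272),(437.8,278.5))]; print(np.array(W))
E
```

```text
pinU (array([507.8,  10.2, 101.9]), np.float64(1.015150312134066)) pinL (array([501.2, -19.5,  52.1]), np.float64(2.674765431865639))
TL [631.   29.3  12. ]
TR [599.9 -95.   12. ]
BL [515.7  57.1  12. ]
flange top edges [543.4  15.3 119. ]
flange top edges [531.2 -40.5 119. ]
flange top edges [534.6  15.6 119. ]
flange top edges [524.5 -39.7 119. ]
((457.995849609375, 205.4212646484375), (16.293237686157227, 22.022151947021484), 86.98721313476562) 323.0
[[ 514.  -294.8   72. ]
 [ 514.8 -347.2   72. ]
 [ 475.6 -344.6   72. ]
 [ 474.9 -292.7   72. ]] [ 494.8 -319.8   72. ]
52.41575147701429 -89.1468683109313
39.20137082897362 176.22831158008606
51.94785595955205 90.83467824928822
39.14972923761506 -3.0911054807517266
plugtop [ 493.3 -320.1   77. ] plug scene [ 488.1 -325.9   77. ]
[[ 468.9 -299.4   72. ]
 [ 511.6 -298.3   72. ]
 [ 506.2 -351.5   72. ]
 [ 469.6 -348.4   72. ]]
```

```bash
cat >> h.py <<'E'
from scipy.spatial.transform import Rotation as Ro
def go(x,y,z,yaw):
    q=sense(); R=Ro.from_euler("xyz",q["ee_rot"],degrees=True); T=Ro.from_euler("xyz",[180,0,yaw],degrees=True)
    print("pos",q["tcp_pos"].round(2),"rot",q["ee_rot"].round(2),"F",q["wrist_force"].round(2),"open",round(q["opening"],1),"t",q["time_s"])
    print("shift",R.inv().apply(np.array([x,y,z])-q["tcp_pos"]).round(2),"turn",(R.inv()*T).as_rotvec(degrees=True).round(2))
E
python3 -m creep '[[1,-23,-16,0,0,0,0],[1,-47,-32,0,0,0,0],[1,-70,-48,0,0,0,0],[1,-94,-64,0,0,0,0],[1,-117,-79,0,0,0,0]]'
python3 -m creep '[[1,-23,-16,0,0,0,0],[1,-47,-32,0,0,0,0],[1,-70,-48,0,0,0,0],[1,-94,-64,0,0,0,0],[1,-117,-79,0,0,0,0]]'
python3 -m creep '[[1,-23,-16,0,0,0,0],[1,-47,-32,0,0,0,0],[1,-70,-48,0,0,0,0],[1,-94,-64,0,0,0,0],[1,-117,-79,0,0,0,0]]'
python3 -m creep '[[1,-11,-29,0,0,0,0],[1,-23,-58,0,0,0,0],[1,-34,-87,0,0,0,0],[1,-46,-116,0,0,0,0],[1,-57,-145,0,0,0,0]]'
python3 -m creep '[[1,-11,-29,0,0,0,0],[1,-23,-58,0,0,0,0],[1,-34,-87,0,0,0,0],[1,-46,-116,0,0,0,0],[1,-57,-145,0,0,0,0]]'
python3 -c "
from h import *
go(492,-322,160,179.5)"
```

```text
time_s: 0.72
tcp_pos: [270.0, 515.7, 256.3]
ee_rot: [-180.0, 0.0, 164.1]
wrist_force: [0.7, -0.3, -0.6]
opening: 85.3
grip_force: 0.0
time_s: 1.13
tcp_pos: [360.8, 407.5, 256.4]
ee_rot: [-180.0, 0.0, 164.1]
wrist_force: [0.3, 0.5, -0.4]
opening: 85.3
grip_force: 0.0
time_s: 1.55
tcp_pos: [451.7, 299.5, 256.5]
ee_rot: [-180.0, 0.0, 164.1]
wrist_force: [-0.4, -0.1, -0.2]
opening: 85.7
grip_force: 0.0
time_s: 1.97
tcp_pos: [466.0, 144.3, 256.5]
ee_rot: [180.0, 0.0, 164.1]
wrist_force: [1.2, -0.1, 0.9]
opening: 85.4
grip_force: 0.0
time_s: 2.38
tcp_pos: [481.0, -10.8, 256.6]
ee_rot: [180.0, 0.0, 164.1]
wrist_force: [-0.1, 0.0, 0.3]
opening: 85.2
grip_force: 0.0
pos [481.02 -10.78 256.56] rot [1.7999e+02 4.0000e-02 1.6409e+02] F [-0.06  0.05  0.28] open 85.2 t 2.3833
shift [ -95.83 -296.3    96.57] turn [  0.     0.04 -15.41]
```

```bash

python3 -m creep '[[1,-9,-30,0,0,0,0],[1,-19,-59,0,0,0,0],[1,-29,-89,0,0,0,0],[1,-38,-118,0,0,0,0],[1,-48,-148,0,0,0,0]]' >/dev/null
python3 -m creep '[[1,-9,-30,10,0,0,-3],[1,-19,-59,20,0,0,-6],[1,-29,-89,40,0,0,-9],[1,-38,-118,60,0,0,-12],[1,-48,-148,80,0,0,-15.4]]' >/dev/null
python3 -m creep '[[1,0,0,0,0,0,0]]' >/dev/null
python3 - <<'E'
from h import *
go(492,-322,160,179.5)
s=viewer.camera("scene");t=viewer.camera("top")
im=np.hstack([crop(s,380,190,100,140,4),crop(t,410,150,100,140,4)]); cv2.imwrite("pics/c2.png",im)
E
```

```text
pos [ 487.78 -327.88  172.14] rot [-179.83   -0.4   178.99] F [ 0.06 -0.82  1.28] open 85.3 t 3.3
shift [-4.2   5.99 12.09] turn [-0.17 -0.4  -0.51]
```

View pics/c2.png

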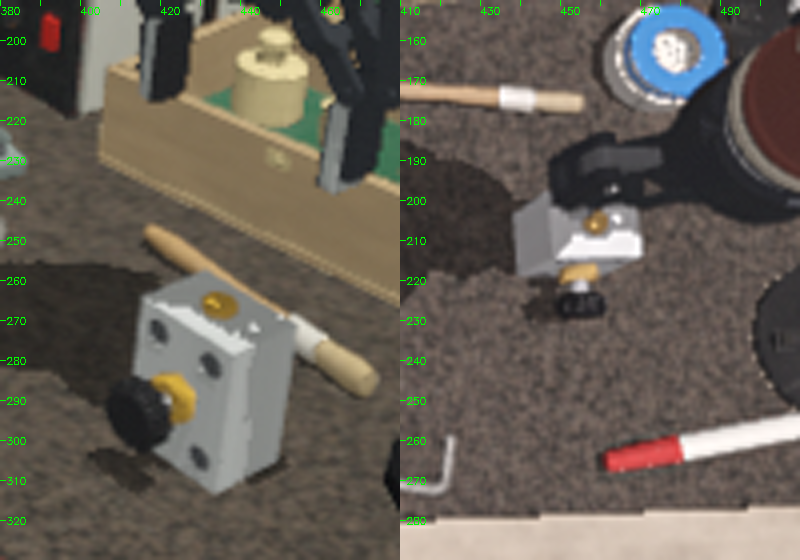

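```bash

python3 -m creep '[[1,-4,6,0,-0.2,-0.4,0],[1,-4,6,20,-0.2,-0.4,0],[1,-4,6,40,-0.2,-0.4,0],[1,-4,6,60,-0.2,-0.4,0],[1,-4,6,75,-0.2,-0.4,0]]' >/dev/null
python3 -c "
from h import *
go(491.5,-322,46,179)"
```

```text
pos [ 497.46 -311.3   101.31] rot [179.73   0.49 179.69] F [-0.36  0.12 -0.69] open 85.3 t 3.8167
shift [  6.38 -10.99  55.2 ] turn [0.27 0.49 0.69]
```

```bash

python3 -m creep '[[1,6,-11,0,0.2,0.4,0.6],[1,6,-11,0,0.2,0.4,0.6],[1,6,-11,0,0.2,0.4,0.6]]' >/dev/null
python3 -c "
from h import *
go(491.5,-322,46,179)"
```

```text
pos [ 490.7  -326.01  102.92] rot [-1.7988e+02  1.3000e-01  1.7885e+02] F [ 0.08  0.86 -0.31] open 85.2 t 4.0667
shift [-0.59  4.14 56.91] turn [-0.12  0.13 -0.15]
```

```bash

python3 -m creep '[[1,0,0,0,0,0,0],[1,0,0,0,0,0,0],[1,0,0,0,0,0,0]]' | sed -n 2,3p
python3 -m creep '[[1,0,0,0,0,0,0]]' | sed -n 2,3p
python3 -c "
from h import *
go(491.5,-322,46,179)"
```

```text
tcp_pos: [490.7, -325.1, 102.3]
ee_rot: [-180.0, 0.1, 178.9]
tcp_pos: [490.4, -325.1, 101.9]
ee_rot: [-180.0, 0.1, 178.9]
pos [ 490.41 -325.11  101.88] rot [-1.7998e+02  6.0000e-02  1.7891e+02] F [-0.61  0.79 -0.38] open 85.8 t 4.4
shift [-0.97  3.15 55.88] turn [-0.02  0.06 -0.09]
```

```bash

python3 -m creep '[[1,-1,3,14,0,0,0],[1,-1,3,28,0,0,0],[1,-1,3,42,0,0,0],[1,-1,3,52,0,0,0],[1,-1,3,56,0,0,0]]' |sed -n 2,4p
python3 -m creep '[[1,0,0,0,0,0,0],[0.3,0,0,0,0,0,0],[0.3,0,0,0,0,0,0],[0.3,0,0,0,0,0,0],[0.3,0,0,0,0,0,0]]' 90
python3 -m creep '[[0.3,0,0,0,0,0,0],[0.3,0,0,0,0,0,0],[0.3,0,0,0,0,0,0]]' 90
python3 - <<'E'
from h import *
go(491.5,-322,46,179)
s=viewer.camera("scene");t=viewer.camera("top")
im=np.hstack([crop(s,380,190,100,140,4),crop(t,410,150,100,140,4)]); cv2.imwrite("pics/c3.png",im)
E
```

```text
tcp_pos: [490.4, -321.6, 43.8]
ee_rot: [179.9, -0.1, 178.9]
wrist_force: [-0.0, 0.1, -0.4]
time_s: 5.23
tcp_pos: [491.9, -321.9, 46.4]
ee_rot: [-180.0, 0.1, 178.9]
wrist_force: [-0.4, 1.0, 3.1]
opening: 51.3
grip_force: 94.7
time_s: 5.48
tcp_pos: [491.9, -322.0, 46.4]
ee_rot: [-180.0, 0.1, 178.9]
wrist_force: [-0.5, 1.9, 5.1]
opening: 51.0
grip_force: 94.6
pos [ 491.89 -321.97   46.37] rot [-1.7999e+02  1.0000e-01  1.7891e+02] F [-0.46  1.88  5.12] open 51.0 t 5.4833
shift [ 0.39 -0.04  0.37] turn [-0.01  0.1  -0.09]
```

View pics/c3.png

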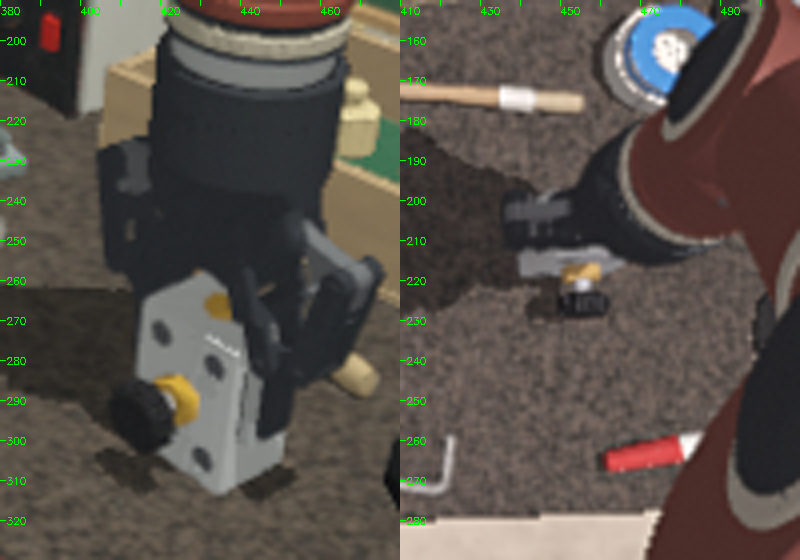

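The block is gripped: opening 51 mm, grip 94 N, and the pads are on its sides with the knob clear. Next I lift and carry it to a stand-off in front of the pins.

```bash

python3 -m creep '[[0.3,0,0,-8,0,0,0],[0.3,0,0,-20,0,0,0],[0.3,0,0,-35,0,0,0],[0.3,0,0,-46,0,0,0],[0.3,0,0,-50,0,0,0]]' |sed -n 2,6p
python3 -m creep '[[0.3,8,25,0,0,0,0],[0.3,16,60,0,0,0,0],[0.3,26,95,0,0,0,0],[0.3,35,130,0,0,0,0],[0.3,43,161,0,0,0,0]]' |sed -n 2,4p
python3 -m creep '[[0.3,0,35,0,0,0,2.5],[0.3,0,75,0,0,0,5],[0.3,-1,115,0,0,0,7.5],[0.3,-2,150,0,0,0,10],[0.3,-3,165,0,0,0,12.3]]' |sed -n 2,4p
python3 -m creep '[[0.3,0,0,0,0,0,0],[0.3,0,0,0,0,0,0],[0.3,0,0,0,0,0,0],[0.3,0,0,0,0,0,0],[0.3,0,0,0,0,0,0]]' 
python3 - <<'E'
from h import *
go(458,5.4,90.4,166.6)
s=viewer.camera("scene");t=viewer.camera("top")
im=np.hstack([crop(s,300,160,100,140,4),crop(t,285,150,100,140,4)]); cv2.imwrite("pics/c4.png",im)
E
```

```text
tcp_pos: [491.7, -323.1, 97.3]
ee_rot: [-179.9, 0.1, 178.9]
wrist_force: [0.9, -0.3, -3.7]
opening: 51.0
grip_force: 94.2
tcp_pos: [450.1, -158.2, 95.3]
ee_rot: [179.9, -0.0, 178.9]
wrist_force: [0.9, 1.4, -4.6]
tcp_pos: [457.2, 11.1, 95.3]
ee_rot: [179.8, -0.1, 166.9]
wrist_force: [0.4, 0.6, -4.4]
time_s: 7.25
tcp_pos: [457.4, 2.9, 95.3]
ee_rot: [-180.0, 0.0, 166.4]
wrist_force: [-1.1, 0.6, -3.8]
opening: 51.2
grip_force: 95.0
pos [457.37   2.86  95.34] rot [-1.7996e+02  1.0000e-02  1.6642e+02] F [-1.06  0.62 -3.81] open 51.2 t 7.25
shift [-0.01  2.62  4.94] turn [-0.04  0.01 -0.18]
```

View pics/c4.png

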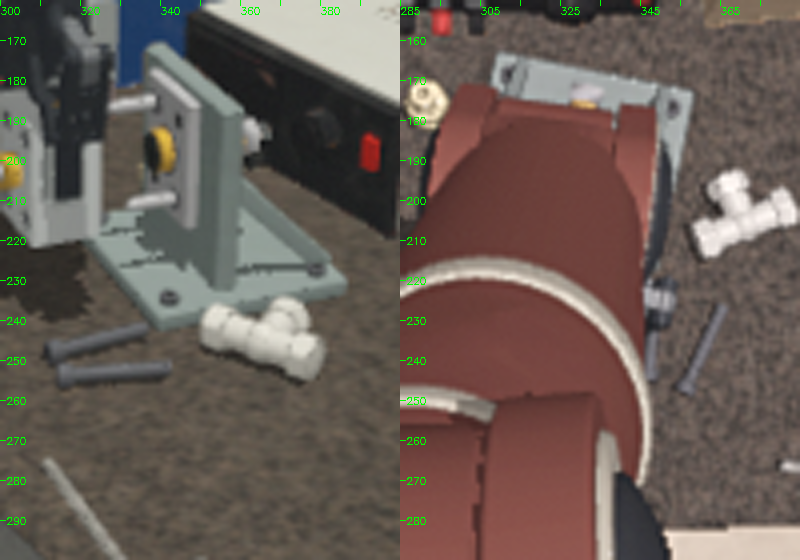

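```bash

python3 -m creep '[[0.3,0,0,3,0,0,0],[0.3,0,0,5,0,0,0],[0.3,0,0,5,0,0,0],[0.3,0,0,5,0,0,0],[0.3,0,0,5,0,0,0]]' >/dev/null
python3 - <<'E'
from h import *
go(458,5.4,90.4,166.6)
s=viewer.camera("scene"); np.save("s5.npy",s,allow_pickle=True)
cv2.imwrite("pics/c5.png",crop(s,294,172,100,75,8))
E
```

```text
pos [457.39   4.45  90.15] rot [-1.8000e+02 -1.0000e-02  1.6658e+02] F [-0.43 -0.98 -4.93] open 50.6 t 7.7667
shift [-0.37  1.07 -0.25] turn [-0.   -0.01 -0.02]
```

View pics/c5.png

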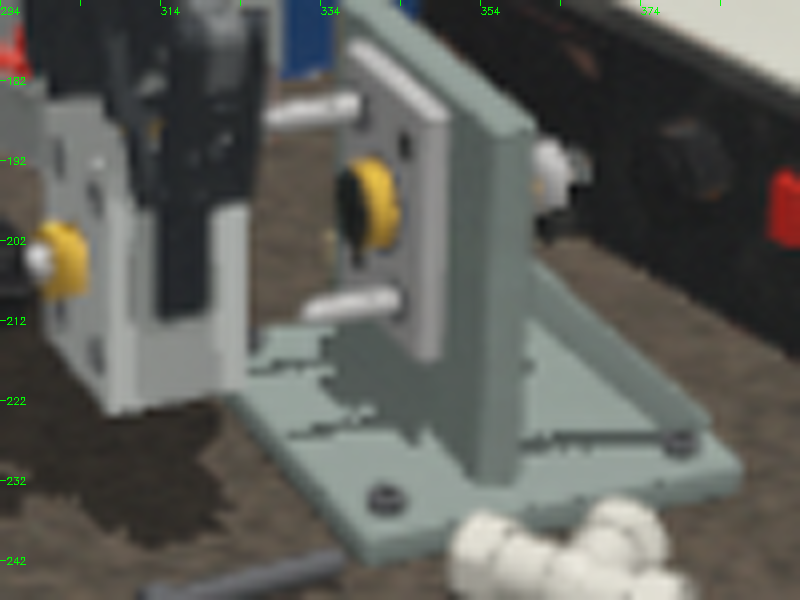

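The zoom shows the block's underside corners at (307.5,224), (324.9,220.8) and (299.9,214.3). The pin tips are at (327.5,186.1) and (332.1,211), and the flange face's right corners at (346.9,187.5) and (346.3,216.7). I'll compare block and stand within this one view.

```bash
python3 - <<'E'
from h import *
np.set_printoptions(precision=1,suppress=True)
s=np.load("s5.npy",allow_pickle=True).item()
yaw=np.radians(-13.4); X=np.array([np.cos(yaw),np.sin(yaw)]);Y=np.array([-X[1],X[0]])
tc=np.array([457.39,4.45])
P=lambda u,v,z: onplane(s,u-.44,v-.44,z)[:2]
def rep(n,p,off): c=p-off[0]*X-off[1]*Y; print(n,p,"implied centre",c,"in block frame rel TCP",np.array([(c-tc)@X,(c-tc)@Y]))
print("BLOCK centre")
rep("kr",P(307.5,224,43.8),(-20,-26)); rep("pr",P(324.9,220.75,43.8),(20,-26)); rep("kl",P(299.9,214.25,43.8),(-20,26))
print("FLANGE centre")
rep("pinU",P(327.5,186.1,104),(-30,15)); rep("pinL",P(332.1,211,56),(-30,-15))
rep("fTR",P(346.9,187.5,119),(0,-29)); rep("fBR",P(346.3,216.7,41),(0,-29)); rep("fTL",P(337.4,178.25,119),(0,29))
rep("bFR",P(339.25,240.1,12),(-32,-65)); rep("bBR",P(386.75,230.1,12),(88,-65)); rep("seal",P(338,197.9,80),(-10,0))
d=P(386.75,230.1,12)-P(339.25,240.1,12); print("yaw base",np.degrees(np.arctan2(d[1],d[0])),np.linalg.norm(d))
d=P(324.9,220.75,43.8)-P(307.5,224,43.8); print("yaw block",np.degrees(np.arctan2(d[1],d[0])),np.linalg.norm(d))
E
```

```text
BLOCK centre
kr [429.8 -21.9] implied centre [455.3  -1.2] in block frame rel TCP [-0.7 -6. ]
pr [469.9 -31.3] implied centre [456.5  -1.4] in block frame rel TCP [ 0.5 -5.9]
kl [441.9  27.3] implied centre [455.4  -2.7] in block frame rel TCP [-0.3 -7.4]
FLANGE centre
pinU [506.6   9.9] implied centre [532.3 -11.6] in block frame rel TCP [76.6  1.7]
pinL [497.3 -21.2] implied centre [529.9 -13.5] in block frame rel TCP [74.7 -0.7]
fTR [515.5 -48.8] implied centre [522.2 -20.6] in block frame rel TCP [68.9 -9.3]
fBR [524.6 -39. ] implied centre [531.3 -10.8] in block frame rel TCP [75.5  2.3]
fTL [531.3   5.6] implied centre [524.6 -22.6] in block frame rel TCP [ 71.6 -10.7]
bFR [478. -74.] implied centre [524.2 -18.1] in block frame rel TCP [70.3 -6.5]
bBR [ 594.6 -100.7] implied centre [524.  -17.1] in block frame rel TCP [69.8 -5.5]
seal [519.2 -13.7] implied centre [528.9 -16. ] in block frame rel TCP [74.3 -3.3]
yaw base -12.946047546350158 119.57110335001559
yaw block -13.288092110918528 41.19518076920333
```

```bash

python3 -m creep '[[0.3,-4,0.5,0,0,0,0],[0.3,-8,0.5,0,0,0,0],[0.3,-12,0.5,0,0,0,0],[0.3,-15,0.5,0,0,0,0],[0.3,-17,0.5,0,0,0,0]]' |sed -n 2,4p
python3 -m creep '[[0.3,0,0,0,0,0,0],[0.3,0,0,0,0,0,0],[0.3,0,0,0,0,0,0],[0.3,0,0,0,0,0,0]]' |sed -n 2,4p
python3 - <<'E'
from h import *
go(458,5.4,90.4,166.6)
s=viewer.camera("scene"); np.save("s6.npy",s,allow_pickle=True)
cv2.imwrite("pics/c6.png",crop(s,304,172,60,60,10))
E
```

```text
tcp_pos: [474.9, 0.8, 90.3]
ee_rot: [180.0, 0.0, 166.6]
wrist_force: [0.1, -0.6, -4.8]
tcp_pos: [473.8, 1.1, 90.2]
ee_rot: [-180.0, -0.0, 166.6]
wrist_force: [-0.3, -1.1, -4.2]
pos [473.75   1.07  90.21] rot [-1.7999e+02 -3.0000e-02  1.6659e+02] F [-0.34 -1.14 -4.18] open 51.2 t 8.5667
shift [16.33  0.56 -0.18] turn [-0.01 -0.03 -0.01]
```

View pics/c6.png

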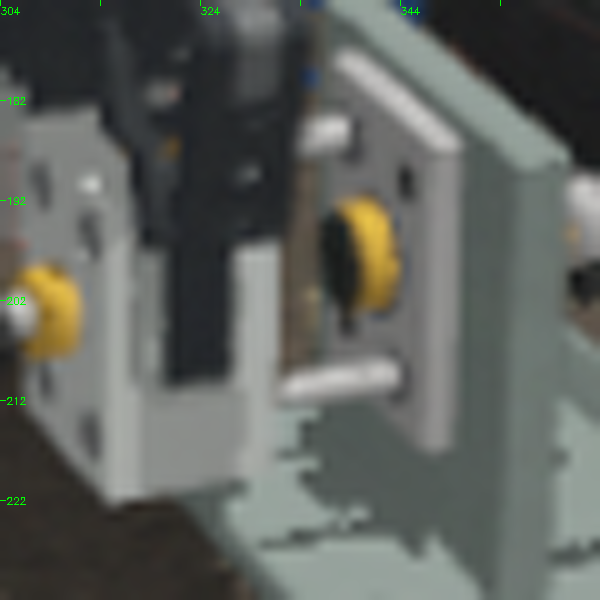

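The zoom shows the lower pin from its tip at (332.5,210.8) to its root at (343.8,209.5), and the block's knob-side holes at (313,215.5) and (313.2,195.7). I'll compare the residuals of both against prediction.

```bash
python3 - <<'E'
from h import *
np.set_printoptions(precision=2,suppress=True)
s=np.load("s6.npy",allow_pickle=True).item()
yaw=np.radians(-13.4); X=np.array([np.cos(yaw),np.sin(yaw),0]);Y=np.array([-X[1],X[0],0]);Z=np.array([0,0,1.])
tc=np.array([473.75,1.07,0]); zb=43.8
C=tc+0*X; C[2]=zb+36           # block centre
F=tc+(71-16.5)*X; F[2]=80       # flange centre assumed: in line with block
px=lambda a,b:np.array([304+a/10-.45,172+b/10-.45])
def J(p): return np.array([proj(s,p+d)-proj(s,p) for d in (X,Y,Z)])
for n,p,m in [("hole knob lowR",C-20*X-15*Y-24*Z,px(90,435)),("hole knob upR",C-20*X-15*Y+24*Z,px(92,235)),("hole lowL",C-20*X+15*Y-24*Z,px(45,380)),("hole upL",C-20*X+15*Y+24*Z,px(40,185)),
 ("corner kb",C-20*X-26*Y-36*Z,px(110,503)),("corner port bot",C+20*X-26*Y-36*Z,px(274,476)),
 ("pinL root",F-15*Y-24*Z,px(396,376)),("pinU root",F+15*Y+24*Z,px(347,131)),("pinL tip",F-15*Y-24*Z-30*X,px(286,388)),
 ("screw upR",F-15*Y+24*Z,px(406,181)),("flTR",F-29*Y+39*Z,px(432,152)),("flBR",F-29*Y-39*Z,px(425,452)),("flTL",F+29*Y+39*Z,px(337,55))]:
    print(n,"meas-pred px",m-proj(s,p))
print(J(F))
E
```

```text
hole knob lowR meas-pred px [0.94 1.09]
hole knob upR meas-pred px [1.21 0.81]
hole lowL meas-pred px [1.16 1.11]
hole upL meas-pred px [0.83 0.92]
corner kb meas-pred px [1.13 0.95]
corner port bot meas-pred px [0.91 1.32]
pinL root meas-pred px [1.06 0.69]
pinU root meas-pred px [1.1  0.33]
pinL tip meas-pred px [ 2.13 -0.25]
screw upR meas-pred px [1.51 0.48]
flTR meas-pred px [1.26 1.48]
flBR meas-pred px [ 1.54 -0.17]
flTL meas-pred px [2.45 0.91]
[[ 0.4  -0.07]
 [-0.18 -0.17]
 [ 0.01 -0.4 ]]
```

Block and stand residuals agree to about half a pixel, so alignment is within roughly 1.5 mm. I'll nudge +0.8 mm in y, then creep forward while watching the force.

```bash

python3 -m creep '[[0.3,-1,0.8,0,0,0,0],[0.3,-2,0.8,0,0,0,0],[0.3,-4,0.8,0,0,0,0],[0.3,-5,0.8,0,0,0,0],[0.3,-6,0.8,0,0,0,0]]' |sed -n 2,4p
python3 -m creep '[[0.3,-1,0,0,0,0,0],[0.3,-2,0,0,0,0,0],[0.3,-3,0,0,0,0,0],[0.3,-4,0,0,0,0,0]]' |sed -n 2,4p
python3 -m creep '[[0.3,0,0,0,0,0,0],[0.3,0,0,0,0,0,0]]' |sed -n 2,4p
```

```text
tcp_pos: [480.4, 0.3, 90.3]
ee_rot: [-180.0, 0.0, 166.6]
wrist_force: [-0.9, -0.4, -4.2]
tcp_pos: [484.0, -0.5, 90.2]
ee_rot: [-180.0, -0.0, 166.6]
wrist_force: [0.6, -0.1, -5.1]
tcp_pos: [484.0, -0.6, 90.2]
ee_rot: [-180.0, -0.0, 166.6]
wrist_force: [-0.7, 0.9, -5.1]
```

```bash

python3 -m creep '[[0.3,-0.8,0,0,0,0,0],[0.3,-1.6,0,0,0,0,0],[0.3,-2.4,0,0,0,0,0],[0.3,-3,0,0,0,0,0],[0.3,-3,0,0,0,0,0]]' |sed -n 2,4p
python3 -m creep '[[0.3,-0.8,0,0,0,0,0],[0.3,-1.6,0,0,0,0,0],[0.3,-2.4,0,0,0,0,0],[0.3,-3,0,0,0,0,0],[0.3,-3,0,0,0,0,0]]' |sed -n 2,4p
```

```text
tcp_pos: [487.1, -1.3, 90.3]
ee_rot: [180.0, 0.0, 166.6]
wrist_force: [-0.4, 1.1, -4.1]
tcp_pos: [490.0, -2.0, 90.2]
ee_rot: [-180.0, 0.0, 166.6]
wrist_force: [-0.3, -0.0, -4.5]
```

```bash
python3 - <<'E'
from h import *
go(458,5.4,90.4,166.6)
s=viewer.camera("scene"); np.save("s7.npy",s,allow_pickle=True)
cv2.imwrite("pics/c7.png",crop(s,304,172,60,60,10))
E
```

```text
pos [490.04  -1.96  90.24] rot [-1.8000e+02  1.0000e-02  1.6658e+02] F [-0.28 -0.01 -4.47] open 51.0 t 10.3667
shift [32.87 -0.27 -0.17] turn [-0.    0.01 -0.02]
```

View pics/c7.png

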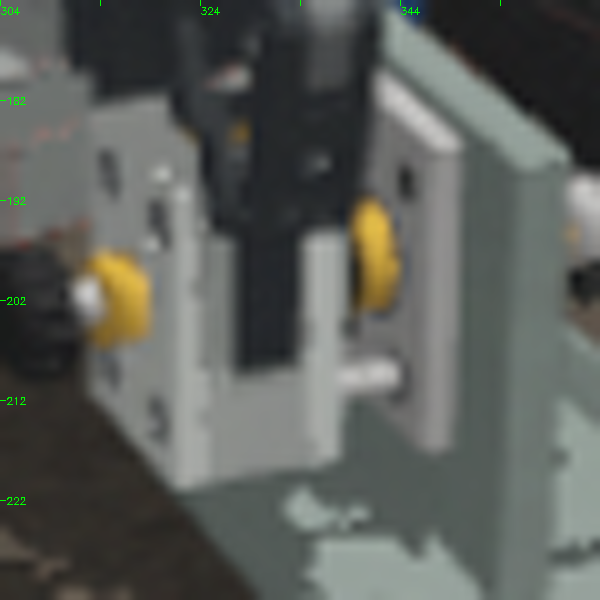

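The view shows the block face close to the flange, with only a short length of the lower pin visible at (338–344,209.5) and no contact force. Both pins are entering the holes, so I continue slowly.

```bash

python3 -m creep '[[0.3,-0.8,0,0,0,0,0],[0.3,-1.6,0,0,0,0,0],[0.3,-2.4,0,0,0,0,0],[0.3,-3,0,0,0,0,0],[0.3,-3,0,0,0,0,0]]' |sed -n 2,4p
python3 -m creep '[[0.3,-0.8,0,0,0,0,0],[0.3,-1.6,0,0,0,0,0],[0.3,-2.4,0,0,0,0,0],[0.3,-3,0,0,0,0,0],[0.3,-3,0,0,0,0,0]]' |sed -n 2,4p
python3 -m creep '[[0.3,-0.6,0,0,0,0,0],[0.3,-1.2,0,0,0,0,0],[0.3,-1.6,0,0,0,0,0],[0.3,-2,0,0,0,0,0],[0.3,-2,0,0,0,0,0]]' |sed -n 2,4p
```

```text
tcp_pos: [493.0, -2.7, 90.3]
ee_rot: [180.0, 0.0, 166.6]
wrist_force: [0.8, 0.4, -5.0]
tcp_pos: [495.9, -3.4, 90.3]
ee_rot: [-180.0, 0.0, 166.6]
wrist_force: [0.1, 0.2, -3.6]
tcp_pos: [497.7, -3.8, 90.3]
ee_rot: [-180.0, 0.0, 166.6]
wrist_force: [0.0, -0.4, -4.2]
```

```bash

python3 -m creep '[[0.3,-0.5,0,0,0,0,0],[0.3,-1,0,0,0,0,0],[0.3,-1.5,0,0,0,0,0],[0.3,-1.5,0,0,0,0,0]]' |sed -n 2,4p
python3 -m creep '[[0.3,-0.5,0,0,0,0,0],[0.3,-1,0,0,0,0,0],[0.3,-1.5,0,0,0,0,0],[0.3,-1.5,0,0,0,0,0]]' |sed -n 2,4p
```

```text
tcp_pos: [499.2, -4.2, 90.3]
ee_rot: [-180.0, 0.0, 166.6]
wrist_force: [-0.4, 0.8, -5.4]
tcp_pos: [499.9, -4.3, 90.1]
ee_rot: [-180.0, -0.1, 166.6]
wrist_force: [-2.0, 0.3, -3.4]
```

```bash

python3 -m creep '[[0.3,-0.5,0,0,0,0,0],[0.3,-1,0,0,0,0,0],[0.3,-1.5,0,0,0,0,0],[0.3,-1.5,0,0,0,0,0]]' |sed -n 2,4p
python3 -m creep '[[0.3,-0.5,0,0,0,0,0],[0.3,-1,0,0,0,0,0],[0.3,-1.5,0,0,0,0,0],[0.3,-1.5,0,0,0,0,0]]' |sed -n 2,4p
```

```text
tcp_pos: [501.0, -4.6, 90.1]
ee_rot: [-180.0, -0.1, 166.6]
wrist_force: [-4.4, 1.1, -2.1]
tcp_pos: [502.3, -4.9, 90.1]
ee_rot: [-180.0, -0.2, 166.6]
wrist_force: [-5.3, 0.7, -0.5]
```

```bash

python3 -m creep '[[0.3,-0.4,0,-0.2,0,0,0],[0.3,-0.8,0,-0.4,0,0,0],[0.3,-1.2,0,-0.5,0,0,0],[0.3,-1.2,0,-0.5,0,0,0]]' |sed -n 2,4p
python3 -m creep '[[0.3,0,0,0,0,0,0],[0.3,0,0,0,0,0,0]]' >/dev/null
python3 - <<'E'
from h import *
q=sense(); print(q["tcp_pos"],q["ee_rot"],q["wrist_force"],q["ft_torque"],q["grip_force"])
E
```

```text
tcp_pos: [502.6, -5.0, 90.2]
ee_rot: [-180.0, -0.3, 166.6]
wrist_force: [-5.7, 0.8, -2.4]
[502.57078286  -5.02234553  90.18753934] [-179.97626347   -0.27682809  166.59809695] [-5.90010876  2.90328559 -1.51498928] [ 0.2632342   1.12935166 -0.05873578] 95.05582809448242
```

```bash

python3 -c "
from h import *
go(502.6,-5,90.2,166.6)"
python3 -m creep '[[0.3,-0.4,0,-0.1,0,-0.1,0],[0.3,-0.8,0,-0.2,0,-0.2,0],[0.3,-1.2,0,-0.3,0,-0.3,0],[0.3,-1.2,0,-0.3,0,-0.3,0],[0.3,-1.2,0,-0.3,0,-0.3,0]]' >/dev/null
python3 - <<'E'
from h import *
go(502.6,-5,90.2,166.6)
q=sense();X=np.array([.9728,-.2317,0]); print(q["wrist_force"]@X,q["ft_torque"])
E
```

```text
pos [502.57  -5.02  90.19] rot [-179.98   -0.28  166.6 ] F [-5.9   2.9  -1.51] open 51.2 t 13.5
shift [-0.02  0.03 -0.01] turn [-0.02 -0.28 -0.  ]
pos [502.89  -5.11  90.13] rot [-1.7996e+02 -9.0000e-02  1.6660e+02] F [-5.69  1.84 -3.52] open 51.2 t 13.9167
shift [ 0.31  0.04 -0.07] turn [-0.04 -0.09  0.  ]
-5.959556120234822 [ 0.33288562  1.27912469 -0.04261209]
```

```bash

python3 -m creep '[[0.3,-0.4,0,0,0,-0.1,0],[0.3,-0.8,0,0,0,-0.1,0],[0.3,-1.2,0,0,0,-0.1,0],[0.3,-1.2,0,0,0,-0.1,0],[0.3,-1.2,0,0,0,-0.1,0]]' |sed -n 2,4p
for i in 1 2 3; do python3 -m creep '[[0.3,0,0,0,0,0,0]]' |sed -n 2,4p; done
```

```text
tcp_pos: [503.5, -5.3, 90.1]
ee_rot: [-180.0, -0.1, 166.6]
wrist_force: [-6.8, 2.0, -3.0]
tcp_pos: [503.5, -5.3, 90.1]
ee_rot: [-180.0, -0.1, 166.6]
wrist_force: [-6.5, 2.3, -2.9]
tcp_pos: [503.5, -5.3, 90.1]
ee_rot: [-180.0, -0.1, 166.6]
wrist_force: [-7.3, 2.5, -3.0]
tcp_pos: [503.5, -5.3, 90.1]
ee_rot: [-180.0, -0.1, 166.6]
wrist_force: [-6.9, 1.8, -1.8]
```

```bash

python3 -m creep '[[0.3,-0.5,0,0,0,0,0],[0.3,-1,0,0,0,0,0],[0.3,-1.5,0,0,0,-0.1,0],[0.3,-1.9,0,0,0,-0.1,0],[0.3,-1.9,0,0,0,-0.1,0]]' |sed -n 2,4p
for i in 1 2 3; do python3 -m creep '[[0.3,0,0,0,0,0,0],[0.3,0,0,0,0,0,0]]' |sed -n 2,4p; done
python3 - <<'E'
from h import *
s=viewer.camera("scene"); np.save("s8.npy",s,allow_pickle=True)
cv2.imwrite("pics/c8.png",np.hstack([crop(s,314,172,60,60,8)]))
E
```

```text
tcp_pos: [504.5, -5.5, 90.1]
ee_rot: [-180.0, -0.1, 166.6]
wrist_force: [-7.9, 2.6, -1.2]
tcp_pos: [504.5, -5.5, 90.1]
ee_rot: [-180.0, -0.1, 166.6]
wrist_force: [-7.8, 2.8, -1.5]
tcp_pos: [504.5, -5.5, 90.1]
ee_rot: [-180.0, -0.1, 166.6]
wrist_force: [-9.0, 1.7, -1.5]
tcp_pos: [504.5, -5.5, 90.1]
ee_rot: [-180.0, -0.1, 166.6]
wrist_force: [-7.5, 2.0, -1.0]
```

View pics/c8.png

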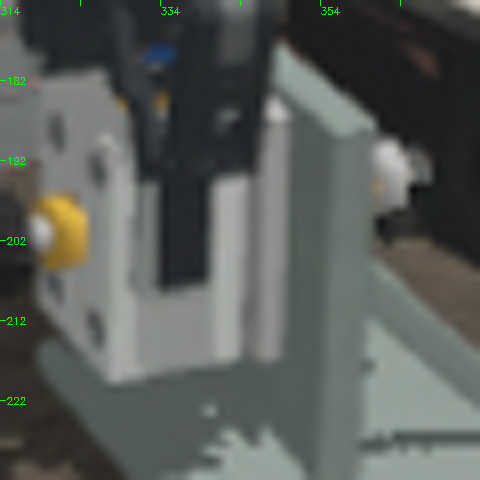

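The view shows the block square to the flange with an even gap of about 4–6 mm and both pins inside. I'll trim the push slightly towards 9 N.

```bash

python3 -m creep '[[0.3,-0.3,0,-0.2,0,0,0],[0.3,-0.5,0,-0.4,0,0,0],[0.3,-0.5,0,-0.4,0,0,0],[0.3,-0.5,0,-0.4,0,0,0]]' >/dev/null
for i in 1 2 3 4 5 6; do python3 -m creep '[[0.3,0,0,0,0,0,0],[0.3,0,0,0,0,0,0]]' |sed -n 2,6p|tr '\n' ' ';echo; done
```

```text
tcp_pos: [504.5, -5.5, 90.1] ee_rot: [-179.9, -0.1, 166.6] wrist_force: [-9.3, 1.5, -2.2] opening: 51.2 grip_force: 95.1 
tcp_pos: [504.5, -5.5, 90.1] ee_rot: [-179.9, -0.1, 166.6] wrist_force: [-8.2, 2.2, -3.0] opening: 51.1 grip_force: 95.1 
tcp_pos: [504.5, -5.5, 90.1] ee_rot: [-180.0, -0.1, 166.6] wrist_force: [-8.7, 2.1, -3.6] opening: 51.1 grip_force: 95.1 
tcp_pos: [504.5, -5.5, 90.1] ee_rot: [-179.9, -0.1, 166.6] wrist_force: [-9.4, 2.5, -3.2] opening: 50.9 grip_force: 95.1 
tcp_pos: [504.6, -5.5, 90.1] ee_rot: [-179.9, -0.1, 166.6] wrist_force: [-8.6, 2.3, -2.7] opening: 51.5 grip_force: 95.1 
tcp_pos: [504.5, -5.5, 90.1] ee_rot: [-179.9, -0.1, 166.6] wrist_force: [-8.3, 2.1, -3.2] opening: 51.1 grip_force: 95.1
```

```bash
python3 -c "
from plant import workorder
print(workorder.job_done())"
```

```text
the job is handed in; nothing more can be done
None
```

The job is handed in, with the arm still holding the valve block on both guide pins, square to the flange, pushing the seal at about 9.0 N (wrist reading) with a 95 N grip; the gauge, brass adapter and tee were left alone.

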